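# Lock the wash-kit crate on its base and load it

### The job

Move the taper pin from its park boss to the lug at the front of the crate and press it fully home, so that it draws the crate into line with its base and locks it before anything is loaded. Then stand every dropper bottle upright in a cell of its own in the crate, and nest the three steel beakers in size order, standing in the wide bay. Leave the other things on the table where they are.

Things in the scene. Friction and masses are not known exactly. Their poses are not given: they have to be found in the camera images.
- base_hole (a point): middle of the lock hole (14 mm wide) in the top face of the docking base's plate, 30 mm above the table. The base is a 146 x 256 mm aluminium plate, 10 mm thick, on two 20 mm skids, fixed to the table. A stack of trays 0.24 m high stands about 0.1 m behind it, taller equipment behind to the left: carry things sideways high and on the robot's side
- base: the fixed docking base under the crate: origin on the table under its middle, x runs from its front ledge (the 40 mm strip left free by the crate, robot's side) to the back, y along its length, z up. The lock hole is at (-50, 0) mm in this frame. The park boss, a 30 mm square block with its top 40 mm above the table in which the pin stands at first, is at (-50, +85) mm
- crate (a joint): how far the crate stands out of line with its base along the base's +y, in m: 0 = the two holes are in line; at the start 3 to 5 mm. The crate slides stiffly (about 3 N) from -6 to +6 mm and cannot lift off
- crate_hole (a point): middle of the hole (14 mm wide) in the steel lug, 6 mm thick, on the crate's front, at the lug's top face, 37 mm above the table. The lug lies right over the base's lock hole, between it and you
- taper_pin: the taper pin: black knob 22 mm across and 23 mm high, over a steel collar, over a shank 36 mm long that is 13 mm wide in its upper 12 mm and tapers to 4 mm at the tip. Origin at the tip, z up towards the knob; collar's underside at z = 36 mm, knob from 40 to 63 mm. Home, its collar lies on the lug with the tip 1 mm above the table. Pushing it home takes about 5 to 20 N
- bay (a point): middle of the floor of the crate's wide bay (92 mm along x, 84 mm along y), for the beakers, 35 mm above the table, at the crate's +y end. The crate is 102 x 244 mm (along the base's x and y), grey plastic; its outer walls stand 73 mm and its dividers 67 mm above the table. Axes as the base; the crate's middle is at y = -75 mm
- beaker_large: large open steel beaker, 66 mm across its rim, 60 mm across its foot, 50 mm high, wall and floor 3 mm; origin under the middle of its foot, z up
- beaker_medium: medium open steel beaker, 54 mm across its rim, 48 mm across its foot, 62 mm high, wall and floor 3 mm; origin under the middle of its foot, z up. Nested, its rim stands 15 mm above that of the large one
- beaker_small: small open steel beaker, 41 mm across its rim, 36 mm across its foot, 74 mm high, wall and floor 3 mm; origin under the middle of its foot, z up. Nested, its rim stands 15 mm above that of the medium one
- cell_1 (a point): middle of the floor of one of the six square cells (42 mm inside, 50 mm apart, dividers 8 mm thick and 32 mm high over the floor) for bottles, 35 mm above the table; front row, place 1 of 3 counted from the end away from the bay
- cell_2 (a point): middle of the floor of one of the six square cells (42 mm inside, 50 mm apart, dividers 8 mm thick and 32 mm high over the floor) for bottles, 35 mm above the table; front row, place 2 of 3 counted from the end away from the bay
- cell_3 (a point): middle of the floor of one of the six square cells (42 mm inside, 50 mm apart, dividers 8 mm thick and 32 mm high over the floor) for bottles, 35 mm above the table; front row, place 3 of 3 counted from the end away from the bay
- cell_4 (a point): middle of the floor of one of the six square cells (42 mm inside, 50 mm apart, dividers 8 mm thick and 32 mm high over the floor) for bottles, 35 mm above the table; back row, place 1 of 3 counted from the end away from the bay
- cell_5 (a point): middle of the floor of one of the six square cells (42 mm inside, 50 mm apart, dividers 8 mm thick and 32 mm high over the floor) for bottles, 35 mm above the table; back row, place 2 of 3 counted from the end away from the bay
- cell_6 (a point): middle of the floor of one of the six square cells (42 mm inside, 50 mm apart, dividers 8 mm thick and 32 mm high over the floor) for bottles, 35 mm above the table; back row, place 3 of 3 counted from the end away from the bay
- bottle_1: amber dropper bottle, 102 mm high, standing; origin under the middle of its foot, z up. Body 33 mm across up to about 50 mm, sloping in to a ribbed black collar 24 mm across (62 to 77 mm above the foot), above it a rubber bulb 13 mm across. Can be lifted by the collar. Three to five bottles are present; absent ones read None from the start
- bottle_2: amber dropper bottle, 102 mm high, standing; origin under the middle of its foot, z up. Body 33 mm across up to about 50 mm, sloping in to a ribbed black collar 24 mm across (62 to 77 mm above the foot), above it a rubber bulb 13 mm across. Can be lifted by the collar. Three to five bottles are present; absent ones read None from the start
- bottle_3: amber dropper bottle, 102 mm high, standing; origin under the middle of its foot, z up. Body 33 mm across up to about 50 mm, sloping in to a ribbed black collar 24 mm across (62 to 77 mm above the foot), above it a rubber bulb 13 mm across. Can be lifted by the collar. Three to five bottles are present; absent ones read None from the start
- bottle_4: amber dropper bottle, 102 mm high, standing; origin under the middle of its foot, z up. Body 33 mm across up to about 50 mm, sloping in to a ribbed black collar 24 mm across (62 to 77 mm above the foot), above it a rubber bulb 13 mm across. Can be lifted by the collar. Three to five bottles are present; absent ones read None from the start
- bottle_5: amber dropper bottle, 102 mm high, standing; origin under the middle of its foot, z up. Body 33 mm across up to about 50 mm, sloping in to a ribbed black collar 24 mm across (62 to 77 mm above the foot), above it a rubber bulb 13 mm across. Can be lifted by the collar. Three to five bottles are present; absent ones read None from the start
- loupe: black eye loupe, 38 mm across, 36 mm high; not part of the job; origin on the table under its middle
- pass_stamp: black hand stamp, 24 mm across, 60 mm high; not part of the job; origin on the table under its middle
- esd_brush: black brush lying flat, 145 mm long; not part of the job; origin on the table under its middle
- side_cutters: small red-handled cutters lying flat, 104 mm long; not part of the job; origin on the table under its middle
Mind the look-alikes: they are no part of the job. What is shaped like the bottle_5 but pink or purple is not meant.

How it is judged:
By the outcome, as a careful person would: the job done as asked, in the order asked, and still so for the second after the job is handed in, with the robot touching nothing.
Of bottle_1, bottle_2, bottle_3, bottle_4, bottle_5 only 3 to 5 are there at a start; the rules pass over those that are not, and their reading is None.
At some moment in a run one of beaker_large, beaker_medium may be knocked a few centimetres aside while the robot is not near it.
It also fails if it takes over 210 s, if anything falls off the work surface, if the arm or the gripper's body presses on something with over 40 N, if the wrist force passes 120 N, or if a joint passes its speed limit or range.

### The arm

A 6-joint arm with a two-finger parallel gripper is mounted at the origin on a cart in front of the work surface, level with it; the furniture and walls round the work are solid. World frame = base frame: x ahead of the robot, y to its left, z up, the work surface at z = 0. Lengths are in m, angles in degrees, forces in N, time in s.
With the tool pointing down it reaches from about 0.4 to 0.825 m from the base axis. Payload 7 kg.
Tool frame: the origin (TCP) lies midway between the tips of the shut fingers; the grasp point (between the pads) lies ctrl.tcp_to_grasp behind it (ctrl.tcp_to_grasp is the distance from the TCP to the grasp point, in m); z points along the fingers, y is the line along which they close (so a half turn about z gives the same grasp; the last joint's range is limited). The gripper opens to 88 mm and grips with 3 to 60 N. Pads are 19 mm wide; open, the fingers measure 130 mm over their backs; the gripper's body (78 mm by 193 mm) begins 47 mm behind the grasp point.
Start: joints at [-57.978, 20.546, 0.682, 0, -70.136, -16.507], TCP at [0.181, -0.65, 0.227] pointing down, gripper open.
Joint ranges: [-176.03, 176.03], [-82.01, 121.73], [-58.28, 71.71], [-173.87, 95.51], [-174.79, -0.11], [-173.66, 173.66]. Speed limits (degrees/s): [136.94, 136.94, 172.46, 180, 180, 180].

### API

Orientations are given as [roll, pitch, yaw] about the fixed x, y, z axes, in that order (R = Rz(yaw) Ry(pitch) Rx(roll)).
In Python, from plant import ctrl, imaging, close_job gives the robot as it stands.
- The arm moves only by the shell command python3 -m crank 'ROWS'. ROWS is JSON, a list of rows, each a list of 3 entries, a list of its own where there are three numbers: the shift along the world's x, y, z in m, then the turn, a rotation vector about the world's x, y, z in degrees, then the opening, from -1 (shut) to 1 (fully open), so that 0 is half open. A call has 1 to 12 rows; each row shifts and turns the commanded pose from where the row before left it; what a row does not reach is not made up. A row lasts 1/10 s, in which the tool goes at most 50 mm and 8.59 degrees, less where a joint would pass 70% of its speed; a pose out of reach is approached as far as the arm can. A call is refused whole if a number of a shift passes 0.05 or a number of a turn 8.59, either way. A call with a gripper value outside its range is refused whole. The fingers move at their own pace and stop on an object; the grip force is fixed at half the most. Time passes only in rows, so rows that do not move let the fingers close. It gives the time, the measured TCP pose, the force, the opening and the grip force at its end, in the units of the state.
- ctrl.get_obs(): the state, without advancing time (a new reading comes with each control period).
- imaging.snapshot(name): name is "scene" or "top" or "wrist"; returns (picture, depth): 480x640x3 uint8, blue, green, red; 480x640 float32, m along the optical axis (not along the pixel's ray), 0 where there is no reading.
- imaging.camera_model(name): a dict with "mtx" (3x3 intrinsics, pixels), "R" (3x3) and "t" (3): a world point X has camera coordinates R X + t. Camera axes: x right, y down, z forward; pixel columns grow to the right and rows downward; lengths in m; the calibration is good to about 2 mm. A picture is of the moment at which its call begins: read the wrist's pose just before it. camera_model takes no time and is no camera call; for the wrist camera it gives the pose at the moment of the call.
- close_job(): hands the job in; it is judged then, once.
The state is a dict: "clock": time; "joint_pos": joint angles; "qvel": joint speeds; "tau": joint torques, N m; "tool_pos": TCP position; "orientation": TCP orientation; "force": force on the tool from outside, world axes, zero at the start; "moment": the same for the moment, N m; "opening": finger opening in m; "gripper_force": force on a finger pad.
Only numpy, scipy, OpenCV 4.12 (cv2) and the standard library are available. Lean on these libraries where they do the work, as an engineer would, in place of code of your own. Each camera call takes 0.05 s, during which the arm holds its last target. There are 200 camera calls.

## Working session

There is one attempt and no reset: what is moved stays moved. The work goes in short steps, Python scripts to look and compute and a shell command to move; the robot and the scene stay as the last step left them, time stands still between calls to the robot, and variables do not carry over. Pictures are saved under pics/ and viewed, at most 14 in all, crops included, and the job is handed in when it is done.

```bash
ls; mkdir -p pics
python3 - <<'E'
from plant import ctrl, imaging
import cv2,numpy as np
print(ctrl.get_obs(), ctrl.tcp_to_grasp)
for n in("scene","top"):
    p,d=imaging.snapshot(n); cv2.imwrite(f"pics/{n}0.png",p); np.savez(f"pics/{n}0.npz",p=p,d=d)
    m=imaging.camera_model(n); print(n,m, -m["R"].T@m["t"])
E
```

```text
pics
{'clock': 0.0, 'joint_pos': array([-5.79780361e+01,  2.05910602e+01,  6.34436256e-01, -1.94908517e-02,
       -7.01344217e+01, -1.65052018e+01]), 'qvel': array([ 0.02890349,  0.03276422,  0.02941698, -0.07411843, -0.05060224,
        0.06308624]), 'tau': array([-1.21117257e-03, -5.82717526e+01,  2.93045640e+01,  6.99696332e+00,
        6.82184284e-03, -1.43486518e-04]), 'tool_pos': array([ 0.18040471, -0.6499537 ,  0.22563392]), 'orientation': array([ 1.79907500e+02, -8.30104558e-03, -1.64489869e+02]), 'force': array([0.00421582, 0.6619106 , 0.7527199 ]), 'moment': array([0.01317178, 0.03030396, 0.0104337 ]), 'gripper_force': 0.0, 'opening': 0.08777950860671162} 0.0188
scene {'mtx': array([[454.12671529,   0.        , 322.83044536],
       [  0.        , 454.12671529, 243.35244804],
       [  0.        ,   0.        ,   1.        ]]), 'R': array([[-0.70851975, -0.70534254,  0.02217354],
       [-0.46823205,  0.4463686 , -0.76257053],
       [ 0.52797586, -0.55067864, -0.64652496]]), 't': array([0.34445753, 0.31169659, 0.67793955])} [0.03206558 0.47715582 0.66835762]
top {'mtx': array([[488.26148885,   0.        , 319.77125354],
       [  0.        , 488.26148885, 232.42714599],
       [  0.        ,   0.        ,   1.        ]]), 'R': array([[-0.02717152, -0.99959652,  0.0082763 ],
       [-0.99748289,  0.02656975, -0.06574139],
       [ 0.06549496, -0.01004177, -0.99780237]]), 't': array([-0.03493338,  0.56013768,  1.0222464 ])} [ 0.49082656 -0.03953685  1.05711323]
```

View pics/top0.png

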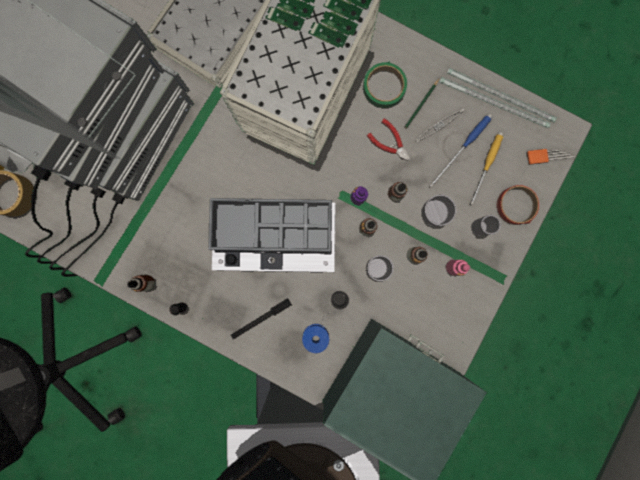

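View pics/scene0.png

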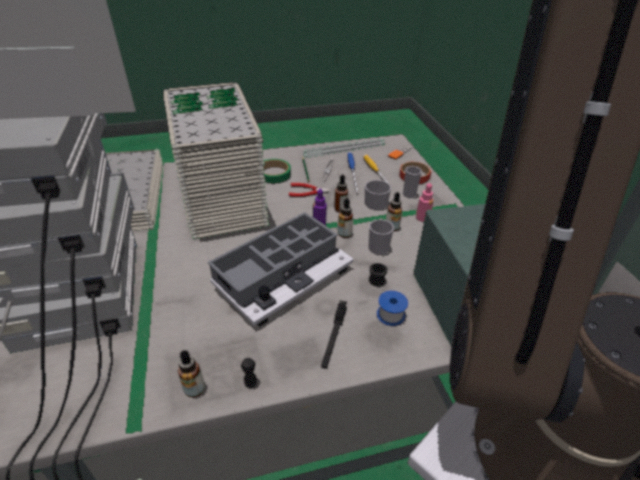

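The top view shows four amber bottles at (398,190), (369,226), (418,254) and (140,283). The look-alikes are purple (360,195), pink (459,267) and the black stamp (179,309), none of them wanted. The beakers are at (438,211), (379,268) and (486,227), the loupe is at (340,299), and the pin knob is at (231,260), beside the crate lug at (271,260). I'll measure these with depth and check one crop.

```bash
cat > h.py <<'E'
from plant import ctrl, imaging
import cv2,numpy as np
def cloud(d,m):
    v,u=np.mgrid[:480,:640]; K=m["mtx"]
    c=np.stack([(u-K[0,2])/K[0,0]*d,(v-K[1,2])/K[1,1]*d,d],-1)
    return (c-m["t"])@m["R"]
def ray(u,v,z,m):
    r=m["R"].T@np.linalg.solve(m["mtx"],[u,v,1]); o=-m["R"].T@m["t"]
    return o+r*(z-o[2])/r[2]
def obs():
    o=ctrl.get_obs(); print("t",round(o["clock"],2),"tcp",o["tool_pos"].round(4),"rpy",o["orientation"].round(2),"J",o["joint_pos"].round(0),"F",o["force"].round(1),"open",round(o["opening"],4)); return o
E
python3 - <<'E'
from h import *
f=np.load("pics/top0.npz"); p,d=f["p"],f["d"]; m=imaging.camera_model("top"); W=cloud(d,m)
objs=dict(bA=(398,190),bB=(369,226),bC=(418,254),bD=(140,283),purple=(360,195),pink=(459,267),stamp=(179,309),k1=(438,211),k2=(379,268),k3=(486,227),loupe=(340,299),pin=(231,260),reel=(316,338),box=(400,400))
for n,(u,v) in objs.items():
    w=W[v-22:v+23,u-22:u+23].reshape(-1,3); 
    if n in("pin",): w=W[v-8:v+9,u-8:u+9].reshape(-1,3)
    w2=W[v-3:v+4,u-3:u+4].reshape(-1,3)
    s=w[w[:,2]>w[:,2].max()-.012]
    print(n,"zmax",w[:,2].max().round(3),"topmid",((s.min(0)+s.max(0))/2).round(4),"ext",np.ptp(s,axis=0).round(3),"centre",w2.mean(0).round(3))
c=cv2.resize(p[180:290,195:515],None,fx=2.5,fy=2.5,interpolation=cv2.INTER_CUBIC); cv2.imwrite("pics/c1.png",c)
hm=np.clip(W[...,2]/.12*255,0,255).astype(np.uint8)
cv2.imwrite("pics/hm.png",hm)
E
```

```text
bA zmax 1.057 topmid [ 0.4908 -0.0395  1.0571] ext [0. 0. 0.] centre [ 0.636 -0.209  0.081]
bB zmax 1.057 topmid [ 0.4908 -0.0395  1.0571] ext [0. 0. 0.] centre [ 0.565 -0.148  0.088]
bC zmax 1.057 topmid [ 0.4908 -0.0395  1.0571] ext [0. 0. 0.] centre [ 0.506 -0.244  0.082]
bD zmax 1.057 topmid [ 0.4908 -0.0395  1.0571] ext [0. 0. 0.] centre [0.464 0.314 0.07 ]
purple zmax 1.057 topmid [ 0.4908 -0.0395  1.0571] ext [0. 0. 0.] centre [ 0.625 -0.13   0.103]
pink zmax 1.057 topmid [ 0.4908 -0.0395  1.0571] ext [0. 0. 0.] centre [ 0.478 -0.327  0.078]
stamp zmax 1.057 topmid [ 0.4908 -0.0395  1.0571] ext [0. 0. 0.] centre [0.409 0.238 0.065]
k1 zmax 1.057 topmid [ 0.4908 -0.0395  1.0571] ext [0. 0. 0.] centre [ 0.6   -0.309  0.002]
k2 zmax 1.057 topmid [ 0.4908 -0.0395  1.0571] ext [0. 0. 0.] centre [ 0.48  -0.176  0.003]
k3 zmax 1.057 topmid [ 0.4908 -0.0395  1.0571] ext [0. 0. 0.] centre [ 0.561 -0.407  0.014]
loupe zmax 1.057 topmid [ 0.4908 -0.0395  1.0571] ext [0. 0. 0.] centre [ 0.416 -0.09  -0.001]
pin zmax 1.057 topmid [ 0.4908 -0.0395  1.0571] ext [0. 0. 0.] centre [0.505 0.132 0.065]
reel zmax 1.057 topmid [ 0.4908 -0.0395  1.0571] ext [0. 0. 0.] centre [ 0.336 -0.036  0.013]
box zmax 1.057 topmid [ 0.4908 -0.0395  1.0571] ext [0. 0. 0.] centre [ 0.246 -0.183  0.17 ]
```

View pics/c1.png

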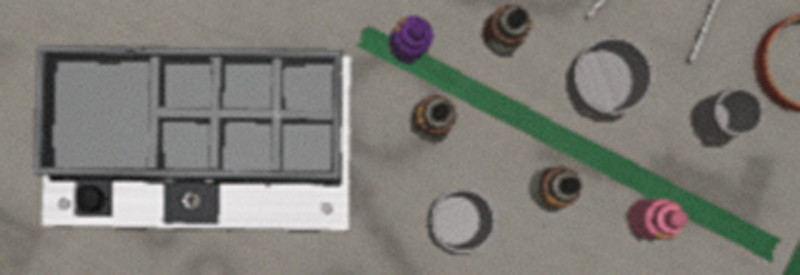

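The crop confirms three of the ambers: A bulb (517,15), B (437,116), C (569,185), apart from the purple one (411,38) and the pink one (665,217). The lug hole is at (191,201) and the knob at (90,198). The beakers are large (608,78), medium (460,222) and small (728,115).

```bash
cat >> h.py <<'E'
def circ(P):
    A=np.c_[2*P[:,:2],np.ones(len(P))]; s=np.linalg.lstsq(A,(P[:,:2]**2).sum(1),rcond=None)[0]
    return s[:2],np.sqrt(s[2]+s[0]**2+s[1]**2)
def near(W,d,c,r,z0,z1):
    P=W[d>0.05]; return P[(np.hypot(P[:,0]-c[0],P[:,1]-c[1])<r)&(P[:,2]>z0)&(P[:,2]<z1)]
E
python3 - <<'E'
from h import *
f=np.load("pics/top0.npz"); p,d=f["p"],f["d"]; m=imaging.camera_model("top"); W=cloud(d,m)
B=dict(bA=(.636,-.209),bB=(.565,-.148),bC=(.506,-.244),bD=(.464,.314),purple=(.625,-.13),pink=(.478,-.327),stamp=(.409,.238),pin=(.505,.132))
for n,c in B.items():
    P=near(W,d,c,.03,.058,.2)
    if len(P)<1: print(n,"none");continue
    q=P[P[:,2]>P[:,2].max()-.01]; print(n,"zmax",P[:,2].max().round(4),"top",q.mean(0).round(4),len(q),"all",((P.min(0)+P.max(0))/2).round(4))
# table height
print("table",np.median(near(W,d,(.42,.0),.02,-.05,.05)[:,2]))
for n,c,h,r in(("large",(.6,-.309),.05,.033),("med",(.48,-.176),.062,.027),("small",(.561,-.407),.074,.0205)):
    P=near(W,d,c,.05,h-.01,h+.012); print(n,len(P),P[:,2].max(),*circ(P), ((P.min(0)+P.max(0))/2).round(4))
pt=lambda u,v,z:ray(195+(u+.5)/2.5-.5,180+(v+.5)/2.5-.5,z,m).round(4)
print("hole",pt(191,201,.037),"knob",pt(90,198,.067))
print("plate front",pt(42,228,.03),pt(350,228,.03),"right back",pt(349,55,.03))
print("crate corners",pt(40,47,.073),pt(350,50,.073),pt(37,175,.073),pt(342,183,.073))
for n,q in(("A",(517,15)),("B",(437,116)),("C",(569,185))): print(n,pt(*q,.102))
h=W[...,2]; P=W[(d>.05)&(h>.045)&(h<.08)]
P=P[(abs(P[:,0]-.57)<.1)&(abs(P[:,1]-.05)<.16)&(P[:,0]>.52)]
print(cv2.minAreaRect(P[:,:2].astype(np.float32)*1000))
b=p[262:305,115:200]; cv2.imwrite("pics/c2.png",cv2.resize(b,None,fx=6,fy=6,interpolation=cv2.INTER_CUBIC))
s=cv2.imread("pics/scene0.png"); P=h<0
E
```

```text
bA zmax 0.1042 top [ 0.6408 -0.2147  0.0984] 39 all [ 0.6416 -0.2146  0.0811]
bB zmax 0.1028 top [ 0.5675 -0.1506  0.0981] 39 all [ 0.568  -0.1509  0.0804]
bC zmax 0.1039 top [ 0.5064 -0.2505  0.0986] 38 all [ 0.5057 -0.251   0.0811]
bD zmax 0.1023 top [0.463  0.3222 0.0979] 45 all [0.4625 0.3194 0.0803]
purple zmax 0.1041 top [ 0.6343 -0.1337  0.0983] 37 all [ 0.6343 -0.1336  0.0811]
pink zmax 0.1036 top [ 0.4776 -0.334   0.0983] 38 all [ 0.4769 -0.3332  0.0808]
stamp zmax 0.0615 top [0.408  0.2503 0.0593] 40 all [0.408  0.2504 0.0598]
pin zmax 0.0793 top [0.5268 0.1301 0.0751] 66 all [0.514  0.1308 0.0705]
table -6.259920247875269e-05
large 201 0.05474572875162315 [ 0.59745457 -0.30015045] 0.03091877803815981 [ 0.5972 -0.3003  0.0474]
med 137 0.06630469573713084 [ 0.48077953 -0.16959298] 0.02502172747590888 [ 0.4814 -0.1702  0.0593]
small 138 0.07704591376412176 [ 0.56258988 -0.39464632] 0.018690688215788506 [ 0.5624 -0.3958  0.0707]
hole [0.5027 0.0532 0.037 ] knob [0.507 0.132 0.067]
plate front [0.4836 0.1789 0.03  ] [ 0.4766 -0.079   0.03  ] right back [ 0.6226 -0.0824  0.03  ]
crate corners [0.6301 0.1695 0.073 ] [ 0.6212 -0.0815  0.073 ] [0.5265 0.1732 0.073 ] [ 0.5135 -0.0719  0.073 ]
A [ 0.6417 -0.2131  0.102 ]
B [ 0.5634 -0.1471  0.102 ]
C [ 0.5064 -0.2487  0.102 ]
((573.9508056640625, 51.395423889160156), (247.46202087402344, 106.6756362915039), 87.49126434326172)
```

View pics/c2.png

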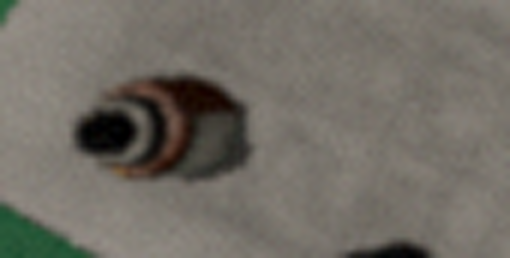

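D is amber with a label, so it is a real bottle (bulb at (107,131) in this crop). That makes four bottles. Next I'll move up and over towards the pin and look with the wrist camera.

```bash
python3 -m crank '[[[0.0,0.035,0.02],[0,0,0],1],[[0.03,0.035,0.02],[0,0,0],1],[[0.035,0.035,0.01],[0,0,0],1],[[0.035,0.035,0.01],[0,0,0],1],[[0.035,0.035,0.01],[0,0,0],1],[[0.035,0.035,0.005],[0,0,0],1],[[0.035,0.035,0],[0,0,0],1],[[0.035,0.035,0],[0,0,0],1],[[0.03,0.035,0],[0,0,0],1]]'
python3 -m crank '[[[0.005,0.036,0],[0,0,-1.5],1],[[0.005,0.036,0],[0,0,-1.5],1],[[0.005,0.036,0],[0,0,-1.5],1],[[0.005,0.036,0],[0,0,-1.5],1],[[0.005,0.036,0],[0,0,-1.5],1],[[0.005,0.036,0],[0,0,-1.5],1],[[0.005,0.036,0],[0,0,-1.5],1],[[0.005,0.036,0],[0,0,-1.5],1],[[0.005,0.036,0],[0,0,-1.5],1],[[0.005,0.036,0],[0,0,-1.5],1],[[0.005,0.036,0],[0,0,-1.5],1],[[0,0,0],[0,0,-1.5],1]]'
python3 -m crank '[[[0,0,0],[0,0,0],1],[[0,0,0],[0,0,0],1]]'
cat >> h.py <<'E'
def wrist(name):
    m=imaging.camera_model("wrist"); p,d=imaging.snapshot("wrist"); cv2.imwrite(f"pics/{name}.png",p); np.savez(f"pics/{name}.npz",p=p,d=d,**m); return p,d,m,cloud(d,m)
E
python3 - <<'E'
from h import *
obs(); p,d,m,W=wrist("w1"); print(m["t"],-m["R"].T@m["t"],m["R"])
E
```

```text
clock: 1.0
tool_pos: [0.4506, -0.3347, 0.301]
orientation: [180.0, -0.0, -164.5]
force: [0.7, -0.5, -0.2]
opening: 0.0875
gripper_force: 0.0
clock: 2.2
tool_pos: [0.5046, 0.0626, 0.3006]
orientation: [180.0, -0.0, 177.6]
force: [-0.9, 0.2, -0.1]
opening: 0.0878
gripper_force: 0.0
clock: 2.4
tool_pos: [0.5041, 0.0589, 0.301]
orientation: [-180.0, -0.0, 177.5]
force: [-0.4, -0.2, -1.2]
opening: 0.0878
gripper_force: 0.0
t 2.4 tcp [0.5041 0.0589 0.301 ] rpy [-1.7999e+02 -3.0000e-02  1.7755e+02] J [  29.    2.  -13.   -0.  -75. -121.] F [-0.4 -0.2 -1.2] open 0.0878
[-0.07918252 -0.53727663  0.32695202] [0.43249    0.06146495 0.45935621] [[ 0.0427933   0.99908267 -0.0015973 ]
 [ 0.96224171 -0.04078504  0.26912351]
 [ 0.26881149 -0.01305367 -0.96310435]]
```

View pics/w1.png

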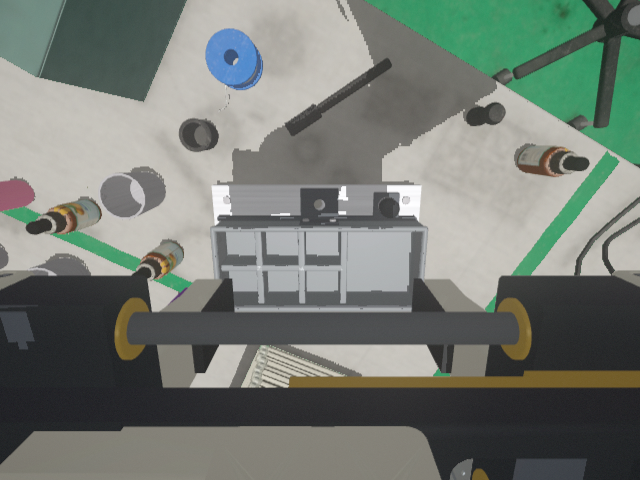

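The wrist view shows the lug hole near (319,204), the knob near (392,206) and the plate screws at (227,200) and (406,199). I'll enlarge it to read them.

Run:
```python
import cv2
p=cv2.imread("pics/w1.png"); cv2.imwrite("pics/c3.png",cv2.resize(p[176:316,205:435],None,fx=3.47,fy=3.47,interpolation=cv2.INTER_CUBIC))
```

```text
(no output)
```

View pics/c3.png

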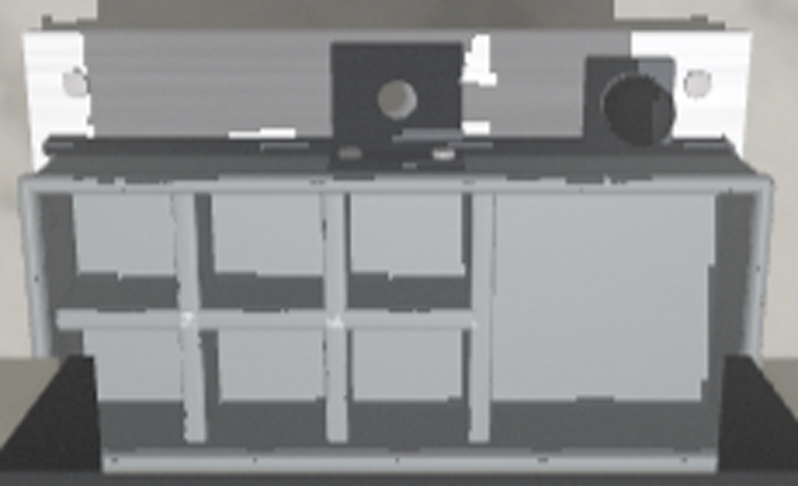

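Run:
```python
from h import *
f=np.load("pics/w1.npz"); m=dict(mtx=f["mtx"],R=f["R"],t=f["t"])
pt=lambda u,v,z:ray(205+(u+.5)/3.47-.5,176+(v+.5)/3.47-.5,z,m)
a,b=pt(24,31,.03),pt(750,31,.03); v=b-a
yaw=np.degrees(np.arctan2(-v[0],v[1])); print("plate",a,b,np.linalg.norm(v),"yaw",yaw)
s1,s2=pt(75,82,.03),pt(697,82,.03); v=s2-s1; print("screws",s1,s2,np.degrees(np.arctan2(-v[0],v[1])))
c1,c2=pt(25,178,.073),pt(770,178,.073); v=c2-c1; print("crate front",c1,c2,np.linalg.norm(v),np.degrees(np.arctan2(-v[0],v[1])))
print("lug hole",pt(397,99,.037)); print("boss",pt(630,57,.04),pt(630,102,.04),pt(584,100,.04),pt(676,100,.04)); print("knobtop",pt(639,111,.067))
for y0 in(-2.0,-2.3,-2.6):
  y=np.radians(y0); R=np.array([[np.cos(y),-np.sin(y)],[np.sin(y),np.cos(y)]])
  mid=(a+b)[:2]/2; C=mid+R@[.073,0]; print(y0,"base C",C,"hole",C+R@[-.05,0],"boss",C+R@[-.05,.085], "lug in base",R.T@(pt(397,99,.037)[:2]-C),"knob in base",R.T@(pt(639,111,.067)[:2]-C),"crate mid",R.T@((c1+c2)[:2]/2-C))
W=cloud(f["d"],m); P=near(W,f["d"],(.507,.132),.025,.062,.072); print(len(P),P.mean(0),(P.min(0)+P.max(0))/2)
```

```text
plate [ 0.47542842 -0.0765605   0.03      ] [0.4862961 0.1782456 0.03     ] 0.25503775105558246 yaw -2.442229907562312
screws [ 0.49413091 -0.06074903  0.03      ] [0.50353277 0.16003648 0.03      ] -2.4383923481275644
crate front [ 0.51866559 -0.06852664  0.073     ] [0.52898823 0.17462704 0.073     ] 0.24337269563108468 -2.4309270841533723
lug hole [0.50390276 0.05344929 0.037     ]
boss [0.49221266 0.13447662 0.04      ] [0.50790119 0.1345718  0.04      ] [0.50651616 0.11856482 0.04      ] [0.50787821 0.15056828 0.04      ]
knobtop [0.50614203 0.13281927 0.067     ]
-2.0 base C [0.55381779 0.04829489] hole [0.50384825 0.05003986] boss [0.5068147  0.13498808] lug in base [-0.0500645   0.00340925] knob in base [-0.05059658  0.08280903] crate mid [-0.03013856  0.00370575]
-2.3 base C [0.55380345 0.04791293] hole [0.50384373 0.04991952] boss [0.50725493 0.13485104] lug in base [-0.05008267  0.0035293 ] knob in base [-0.05103047  0.0829252 ] crate mid [-0.03015855  0.00393012]
-2.6 base C [0.55378711 0.04753105] hole [0.50383858 0.0497992 ] boss [0.50769444 0.1347117 ] lug in base [-0.05010146  0.00364924] knob in base [-0.05146497  0.0830391 ] crate mid [-0.03017972  0.00415438]
309 [0.50860344 0.13388093 0.06625953] [0.51235053 0.13080693 0.06543636]
```

```bash
python3 -m crank '[[[0.0015,0.0256,-0.03],[0,0,0],1],[[0.0015,0.025,-0.03],[0,0,0],1],[[0,0.025,-0.04],[0,0,0],1],[[0,0,-0.05],[0,0,0],1],[[0,0,-0.04],[0,0,0],1],[[0,0,-0.01],[0,0,0],1],[[0,0,0],[0,0,0],1],[[0,0,0],[0,0,0],1]]'
python3 - <<'E'
from h import *
obs(); p,d,m,W=wrist("w2")
P=near(W,d,(.507,.134),.02,.06,.072); print(len(P),P.mean(0),(P.min(0)+P.max(0))/2,circ(P))
E
```

```text
clock: 3.25
tool_pos: [0.5088, 0.1351, 0.1031]
orientation: [179.9, 0.1, 177.5]
force: [0.5, 0.6, 0.8]
opening: 0.0878
gripper_force: 0.0
t 3.25 tcp [0.5088 0.1351 0.1031] rpy [1.7994e+02 1.3000e-01 1.7750e+02] J [  36.   13.  -28.    0.  -49. -129.] F [0.5 0.6 0.8] open 0.0878
1039 [0.50646656 0.13496485 0.06646755] [0.51192382 0.1349595  0.064793  ] (array([0.50763012, 0.13485555]), np.float64(0.007930473640118839))
```

```bash
python3 -m crank '[[[-0.001,0,-0.02],[0,0,0],0],[[0,0,-0.02],[0,0,0],0],[[0,0,-0.015],[0,0,0],0],[[0,0,-0.003],[0,0,0],0],[[0,0,0],[0,0,0],-0.3],[[0,0,0],[0,0,0],-0.6],[[0,0,0],[0,0,0],-0.8],[[0,0,0],[0,0,0],-0.8],[[0,0,0],[0,0,0],-0.8]]'
python3 -m crank '[[[0,0,0.005],[0,0,0],-0.8],[[0,0,0.01],[0,0,0],-0.8],[[0,0,0.02],[0,0,0],-0.8],[[0,0,0.02],[0,0,0],-0.8],[[0,0,0],[0,0,0],-0.8],[[0,0,0],[0,0,0],-0.8]]'
```

```text
clock: 4.2
tool_pos: [0.5067, 0.1353, 0.0437]
orientation: [180.0, 0.0, 177.5]
force: [-0.7, 2.9, 3.1]
opening: 0.0208
gripper_force: 29.6
clock: 4.8
tool_pos: [0.5063, 0.135, 0.0989]
orientation: [180.0, 0.0, 177.5]
force: [0.3, 0.5, -1.2]
opening: 0.0213
gripper_force: 30.0
```

```bash
python3 -m crank '[[[-0.0006,-0.015,0],[0,0,0],-0.8],[[-0.001,-0.025,0],[0,0,0],-0.8],[[-0.001,-0.025,0],[0,0,0],-0.8],[[-0.001,-0.02,0],[0,0,0],-0.8],[[0,0,0],[0,0,0],-0.8],[[0,0,0],[0,0,0],-0.8],[[0,0,0],[0,0,0],-0.8]]'
python3 - <<'E'
from h import *
o=[obs() for _ in range(1)]; p,d,m,W=wrist("w3"); obs()
cv2.imwrite("pics/c4.png",cv2.resize(p[150:330,220:420],None,fx=3.3,fy=3.3,interpolation=cv2.INTER_CUBIC))
E
```

```text
clock: 5.5
tool_pos: [0.5026, 0.05, 0.0979]
orientation: [-180.0, -0.0, 177.5]
force: [-1.0, 0.2, -0.8]
opening: 0.0215
gripper_force: 30.0
t 5.5 tcp [0.5026 0.05   0.0979] rpy [-1.7998e+02 -3.0000e-02  1.7751e+02] J [  28.   12.  -30.   -0.  -48. -120.] F [-1.   0.2 -0.8] open 0.0215
t 5.55 tcp [0.5027 0.0502 0.0979] rpy [-1.7999e+02 -2.0000e-02  1.7753e+02] J [  28.   12.  -30.   -0.  -48. -120.] F [-0.2 -0.2 -0.3] open 0.0214
```

View pics/c4.png

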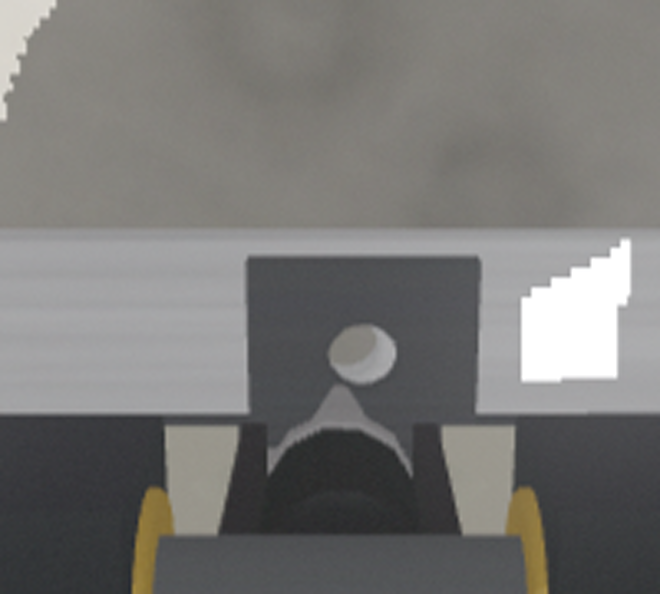

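The pin tip at (342,385) is left of the lug hole at (362,353). That is the expected crate offset of about 4 mm.

```bash
python3 - <<'E'
from h import *
f=np.load("pics/w3.npz"); m=dict(mtx=f["mtx"],R=f["R"],t=f["t"])
pt=lambda u,v,z:ray(220+(u+.5)/3.3-.5,150+(v+.5)/3.3-.5,z,m).round(4)
print("tip",pt(342,386,.058),"hole",pt(363,354,.037),"plate/lug front edge",pt(360,257,.037), "plate edge",pt(100,229,.03),pt(600,229,.03))
E
python3 -m crank '[[[0,0,-0.015],[0,0,0],-0.8],[[0,0,-0.01],[0,0,0],-0.8],[[0,0,-0.005],[0,0,0],-0.8],[[0,0,0],[0,0,0],-0.8]]'
```

```text
tip [0.5024 0.0496 0.058 ] hole [0.5034 0.0537 0.037 ] plate/lug front edge [0.4835 0.0539 0.037 ] plate edge [0.4772 0.0022 0.03  ] [0.4815 0.1021 0.03  ]
clock: 5.95
tool_pos: [0.5027, 0.0506, 0.0675]
orientation: [-180.0, -0.0, 177.5]
force: [-0.4, 2.2, -1.2]
opening: 0.0213
gripper_force: 30.0
```

```bash
python3 -m crank '[[[0,0,-0.004],[0,0,0],-0.8],[[0,0,-0.004],[0,0,0],-0.8],[[0,0,-0.002],[0,0,0],-0.8],[[0,0,0],[0,0,0],-0.8]]'
```

```text
clock: 6.35
tool_pos: [0.5029, 0.0501, 0.058]
orientation: [180.0, 0.0, 177.5]
force: [1.4, 3.4, -1.5]
opening: 0.0211
gripper_force: 30.0
```

```bash
python3 -m crank '[[[0,0,-0.003],[0,0,0],-0.8],[[0,0,-0.003],[0,0,0],-0.8],[[0,0,-0.002],[0,0,0],-0.8],[[0,0,0],[0,0,0],-0.8]]'
```

```text
clock: 6.75
tool_pos: [0.5027, 0.05, 0.0497]
orientation: [-180.0, -0.0, 177.5]
force: [1.2, 3.6, -2.3]
opening: 0.0213
gripper_force: 30.0
```

```bash
python3 -m crank '[[[0,0,-0.002],[0,0,0],-0.8],[[0,0,-0.002],[0,0,0],-0.8],[[0,0,-0.001],[0,0,0],-0.8],[[0,0,0],[0,0,0],-0.8]]'
python3 -m crank '[[[0,0,-0.002],[0,0,0],-0.8],[[0,0,-0.002],[0,0,0],-0.8],[[0,0,-0.001],[0,0,0],-0.8],[[0,0,0],[0,0,0],-0.8]]'
```

```text
clock: 7.15
tool_pos: [0.5028, 0.0501, 0.045]
orientation: [180.0, 0.0, 177.5]
force: [1.3, 3.4, -0.3]
opening: 0.021
gripper_force: 30.0
clock: 7.55
tool_pos: [0.5029, 0.0502, 0.0406]
orientation: [180.0, 0.0, 177.5]
force: [-1.6, 4.7, 7.8]
opening: 0.0213
gripper_force: 30.0
```

```bash
python3 -m crank '[[[0,0,-0.001],[0,0,0],-0.8],[[0,0,-0.001],[0,0,0],-0.8],[[0,0,0],[0,0,0],-0.8]]'
python3 -m crank '[[[0,0,-0.001],[0,0,0],-0.8],[[0,0,0],[0,0,0],-0.8],[[0,0,0],[0,0,0],-0.8]]'
```

```text
clock: 7.85
tool_pos: [0.5031, 0.0502, 0.0404]
orientation: [180.0, 0.1, 177.6]
force: [-9.1, 5.5, 29.7]
opening: 0.0216
gripper_force: 30.0
clock: 8.15
tool_pos: [0.5033, 0.0502, 0.0402]
orientation: [180.0, 0.1, 177.6]
force: [-13.0, 5.1, 38.5]
opening: 0.0213
gripper_force: 30.0
```

Forced home: TCP 40.2 mm, about 39 N, collar on the lug. I'll relax, release, lift and check.

```bash
python3 -m crank '[[[0,0,0.002],[0,0,0],-0.8],[[0,0,0.001],[0,0,0],-0.2],[[0,0,0],[0,0,0],0],[[0,0,0],[0,0,0],0.3],[[0,0,0.01],[0,0,0],0.3],[[0,0,0.03],[0,0,0],0.3],[[0,0,0.05],[0,0,0],0.3],[[0,0,0.05],[0,0,0],0.3],[[0,0,0.05],[0,0,0],0.3],[[0,0,0.05],[0,0,0],0.3],[[0,0,0],[0,0,0],0.3],[[0,0,0],[0,0,0],0.3]]'
python3 - <<'E'
from h import *
obs(); p,d,m,W=wrist("w4")
cv2.imwrite("pics/c5.png",cv2.resize(p[176:316,205:435],None,fx=3.47,fy=3.47,interpolation=cv2.INTER_CUBIC))
P=near(W,d,(.5035,.05),.013,.05,.08); print("knob z",P[:,2].max(),np.median(P[:,2]),P.mean(0))
E
```

```text
clock: 9.35
tool_pos: [0.5029, 0.0501, 0.2818]
orientation: [179.9, 0.1, 177.5]
force: [0.2, 0.2, -1.1]
opening: 0.0568
gripper_force: 0.0
t 9.35 tcp [0.5029 0.0501 0.2818] rpy [1.7991e+02 1.4000e-01 1.7750e+02] J [  28.    2.  -15.   -0.  -72. -120.] F [ 0.2  0.2 -1.1] open 0.0568
knob z 0.06707416910220965 0.06377979234812273 [0.50270921 0.04926764 0.06305904]
```

View pics/c5.png

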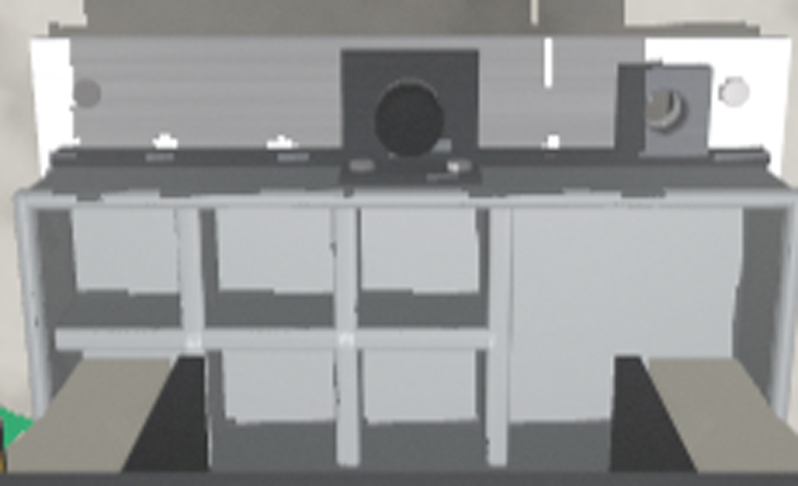

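The knob stands at home (median z 63.8 mm against 64 expected). Now the crate frame from the divider crossings at (347,338) and (190,338) and the edge at (498,338).

Run:
```python
from h import *
f=np.load("pics/w4.npz"); m=dict(mtx=f["mtx"],R=f["R"],t=f["t"])
pt=lambda u,v,z:ray(205+(u+.5)/3.47-.5,176+(v+.5)/3.47-.5,z,m)[:2]
y=np.radians(-2.45); R=np.array([[np.cos(y),-np.sin(y)],[np.sin(y),np.cos(y)]])
X=[pt(347,338,.067),pt(190,338,.067),pt(498,338,.067)]; L=[(0,-.021),(0,-.071),(0,.029)]
C=np.mean([x-R@l for x,l in zip(X,L)],0); print([ (x-R@l).round(4) for x,l in zip(X,L)],C)
C0=np.array([.5538,.0477]); print("by base",C0+R@[.018,0],"knob",pt(409,118,.064), "outer front wall",R.T@(pt(400,192,.073)-C))
for C in (C,C0+R@[.018,0]):
  for n,l in(("c1",(-.025,-.096)),("c3",(-.025,.004)),("c4",(.025,-.096)),("c6",(.025,.004)),("bay",(0,.075))): print(n,(C+R@l).round(4))
```

```text
[array([0.5741, 0.0468]), array([0.574 , 0.0454]), array([0.5742, 0.0463])] [0.57410485 0.04618736]
by base [0.57178355 0.04693054] knob [0.50169143 0.04931667] outer front wall [-0.05081491 -0.00279242]
c1 [ 0.545  -0.0487]
c3 [0.5493 0.0513]
c4 [ 0.595  -0.0508]
c6 [0.5993 0.0491]
bay [0.5773 0.1211]
c1 [ 0.5427 -0.0479]
c3 [0.547 0.052]
c4 [ 0.5927 -0.0501]
c6 [0.5969 0.0499]
bay [0.575  0.1219]
```

```bash
python3 -m crank '[[[-0.004,0.02,0],[0,0,0],0.3],[[-0.006,0.04,0],[0,0,0],0.3],[[-0.006,0.04,0],[0,0,0],0.3],[[-0.006,0.04,0],[0,0,0],0.3],[[-0.006,0.04,0],[0,0,0],0.3],[[-0.006,0.04,0],[0,0,0],0.3],[[-0.006,0.04,-0.02],[0,0,0],0.3],[[0,0.01,-0.02],[0,0,0],0.3],[[0,0,-0.02],[0,0,0],0.3],[[0,0,0],[0,0,0],0.3],[[0,0,0],[0,0,0],0.3]]'
cat >> h.py <<'E'
def bottle(W,d,c):
    P=near(W,d,c,.035,.088,.11); 
    q=near(W,d,P.mean(0),.02,.065,.079)
    print("bulb",len(P),((P.min(0)+P.max(0))/2).round(4),P.mean(0).round(4),P[:,2].max(),"collar",len(q),q.mean(0).round(4),"circ",*circ(q),"bulb",*circ(P))
E
python3 - <<'E'
from h import *
obs(); p,d,m,W=wrist("w5"); bottle(W,d,(.4625,.3205))
E
```

```text
clock: 10.5
tool_pos: [0.4625, 0.3193, 0.2193]
orientation: [-179.8, -0.1, 177.5]
force: [0.2, 1.2, 0.7]
opening: 0.0573
gripper_force: 0.0
t 10.5 tcp [0.4625 0.3193 0.2193] rpy [-1.7985e+02 -8.0000e-02  1.7752e+02] J [  55.   10.  -14.    0.  -66. -147.] F [0.2 1.2 0.7] open 0.0573
bulb 240 [0.4631 0.3234 0.0959] [0.4622 0.3233 0.0978] 0.10366036818921423 collar 339 [0.4588 0.3232 0.0752] circ [0.4629446  0.32325978] 0.010027654821795602 bulb [0.46286685 0.32331911] 0.004982354932594074
```

```bash
python3 -m crank '[[[0,0.004,-0.01],[0,0,0],0.2],[[0,0,-0.04],[0,0,0],0.2],[[0,0,-0.05],[0,0,0],0.2],[[0,0,-0.04],[0,0,0],0.2],[[0,0,-0.016],[0,0,0],0.2],[[0,0,-0.003],[0,0,0],0.2],[[0,0,0],[0,0,0],-0.3],[[0,0,0],[0,0,0],-0.7],[[0,0,0],[0,0,0],-0.8],[[0,0,0],[0,0,0],-0.8],[[0,0,0],[0,0,0],-0.8]]'
python3 -m crank '[[[0,0,0.01],[0,0,0],-0.8],[[0,0,0.03],[0,0,0],-0.8],[[0,0,0.04],[0,0,0],-0.8],[[0,0,0.04],[0,0,0],-0.8],[[0,0,0.02],[0,0,0],-0.8],[[0,0,0],[0,0,0],-0.8]]'
```

```text
clock: 11.65
tool_pos: [0.4631, 0.3245, 0.0621]
orientation: [179.9, 0.1, 177.5]
force: [-0.3, 0.6, 3.8]
opening: 0.0229
gripper_force: 26.6
clock: 12.25
tool_pos: [0.4641, 0.3253, 0.2057]
orientation: [179.7, 0.3, 177.5]
force: [0.5, 0.2, -1.8]
opening: 0.0226
gripper_force: 26.9
```

```bash
python3 -m crank '[[[0,-0.02,0],[0,0,0],-0.8],[[0.004,-0.04,0],[0,0,0],-0.8],[[0.004,-0.04,0],[0,0,0],-0.8],[[0.004,-0.04,0],[0,0,0],-0.8],[[0.014,-0.04,0],[0,0,0],-0.8],[[0.024,-0.04,0],[0,0,0],-0.8],[[0.028,-0.035,0],[0,0,0],-0.8],[[0.03,-0.02,0],[0,0,0],-0.8],[[0.02,0,0],[0,0,0],-0.8],[[0.006,0,0],[0,0,0],-0.8],[[0,0,0],[0,0,0],-0.8],[[0,0,0],[0,0,0],-0.8]]'
```

```text
clock: 13.45
tool_pos: [0.5955, 0.049, 0.2006]
orientation: [-180.0, -0.1, 177.5]
force: [-0.4, 0.1, -0.2]
opening: 0.023
gripper_force: 26.9
```

Near c6 (0.598, 0.0495). Descend to TCP z ≈ 0.098.

```bash
python3 -m crank '[[[0.0015,0.0005,-0.03],[0,0,0],-0.8],[[0,0,-0.03],[0,0,0],-0.8],[[0,0,-0.02],[0,0,0],-0.8],[[0,0,-0.015],[0,0,0],-0.8],[[0,0,-0.006],[0,0,0],-0.8],[[0,0,0],[0,0,0],-0.8],[[0,0,0],[0,0,0],-0.8]]'
```

```text
clock: 14.15
tool_pos: [0.5984, 0.0499, 0.1012]
orientation: [180.0, 0.1, 177.6]
force: [-0.3, -0.1, -0.0]
opening: 0.0227
gripper_force: 26.9
```

```bash
python3 -m crank '[[[0,0,-0.003],[0,0,0],-0.8],[[0,0,-0.001],[0,0,0],-0.8],[[0,0,0],[0,0,0],-0.8]]'
```

```text
clock: 14.45
tool_pos: [0.5988, 0.0497, 0.0971]
orientation: [180.0, 0.1, 177.5]
force: [-1.7, 0.1, 4.5]
opening: 0.0228
gripper_force: 27.2
```

```bash
python3 -m crank '[[[0,0,0],[0,0,0],-0.4],[[0,0,0],[0,0,0],-0.1],[[0,0,0],[0,0,0],0],[[0,0,0],[0,0,0],0],[[0,0,0.01],[0,0,0],0],[[0,0,0.03],[0,0,0],0],[[0,0,0.04],[0,0,0],0],[[0,0,0.04],[0,0,0],0.2],[[-0.006,-0.03,0],[0,0,0],0.2],[[-0.006,-0.035,0],[0,0,0],0.2],[[-0.006,-0.035,0],[0,0,0],0.2],[[-0.006,-0.035,0],[0,0,0],0.2]]'
python3 -m crank '[[[-0.007,-0.035,0],[0,0,0],0.2],[[0,-0.03,0],[0,0,0],0.2],[[0,0,0],[0,0,0],0.2],[[0,0,0],[0,0,0],0.2]]'
python3 - <<'E'
from h import *
obs(); p,d,m,W=wrist("w6"); bottle(W,d,(.5676,-.1508))
p,d=imaging.snapshot("top"); np.savez("pics/top1.npz",p=p,d=d); cv2.imwrite("pics/top1.png",p); W=cloud(d,imaging.camera_model("top"))
P=near(W,d,(.598,.05),.03,.115,.15); print("D placed",P.max(0),(P.min(0)+P.max(0))/2)
E
```

```text
clock: 15.65
tool_pos: [0.5739, -0.0866, 0.2172]
orientation: [180.0, 0.1, 177.6]
force: [1.1, 0.2, 0.1]
opening: 0.0526
gripper_force: 0.0
clock: 16.05
tool_pos: [0.5671, -0.1512, 0.2166]
orientation: [180.0, 0.0, 177.4]
force: [-1.0, 1.1, 1.2]
opening: 0.0527
gripper_force: 0.0
t 16.05 tcp [ 0.5671 -0.1512  0.2166] rpy [1.8000e+02 2.0000e-02 1.7742e+02] J [  4.  13. -12.  -0. -66. -97.] F [-1.   1.1  1.2] open 0.0527
bulb 242 [ 0.5677 -0.1518  0.096 ] [ 0.5665 -0.1517  0.098 ] 0.10365088233509241 collar 339 [ 0.5631 -0.1515  0.0754] circ [ 0.56723369 -0.15172665] 0.009954416077489588 bulb [ 0.56719361 -0.15170211] 0.004962125971033398Traceback (most recent call last):
  File "<stdin>", line 4, in <module>
    return umr_maximum(a, axis, None, out, keepdims, initial, where)
ValueError: zero-size array to reduction operation maximum which has no identity
```

```bash
python3 -m crank '[[[0,-0.0005,-0.01],[0,0,0],0.2],[[0,0,-0.04],[0,0,0],0.2],[[0,0,-0.05],[0,0,0],0.2],[[0,0,-0.04],[0,0,0],0.2],[[0,0,-0.012],[0,0,0],0.2],[[0,0,-0.003],[0,0,0],0.2],[[0,0,0],[0,0,0],-0.3],[[0,0,0],[0,0,0],-0.7],[[0,0,0],[0,0,0],-0.8],[[0,0,0],[0,0,0],-0.8],[[0,0,0],[0,0,0],-0.8]]'
python3 -m crank '[[[0,0,0.01],[0,0,0],-0.8],[[0,0,0.03],[0,0,0],-0.8],[[0,0,0.04],[0,0,0],-0.8],[[0,0,0.04],[0,0,0],-0.8],[[0,0,0.02],[0,0,0],-0.8],[[0,0,0],[0,0,0],-0.8]]'
```

```text
clock: 17.25
tool_pos: [0.568, -0.151, 0.0623]
orientation: [180.0, 0.1, 177.5]
force: [1.0, 1.7, 3.3]
opening: 0.0229
gripper_force: 27.2
clock: 17.85
tool_pos: [0.569, -0.1513, 0.2058]
orientation: [-180.0, 0.4, 177.5]
force: [0.2, -0.3, -0.4]
opening: 0.023
gripper_force: 27.0
```

```bash
python3 -m crank '[[[0.006,0.02,0],[0,0,0],-0.8],[[0.01,0.04,0],[0,0,0],-0.8],[[0.007,0.03,0],[0,0,0],-0.8],[[0.003,0.01,0],[0,0,0],-0.8],[[0,0,0],[0,0,0],-0.8],[[0,0,0],[0,0,0],-0.8],[[0,0,0],[0,0,0],-0.8]]'
```

```text
clock: 18.55
tool_pos: [0.5928, -0.0519, 0.2009]
orientation: [-180.0, -0.0, 177.5]
force: [0.0, 0.2, -0.2]
opening: 0.0227
gripper_force: 27.0
```

```bash
python3 -m crank '[[[0.0005,0.0015,-0.03],[0,0,0],-0.8],[[0,0,-0.03],[0,0,0],-0.8],[[0,0,-0.02],[0,0,0],-0.8],[[0,0,-0.015],[0,0,0],-0.8],[[0,0,-0.006],[0,0,0],-0.8],[[0,0,0],[0,0,0],-0.8],[[0,0,-0.003],[0,0,0],-0.8],[[0,0,0],[0,0,0],-0.8]]'
```

```text
clock: 19.35
tool_pos: [0.5941, -0.0496, 0.0978]
orientation: [180.0, 0.1, 177.5]
force: [1.4, 0.3, -0.8]
opening: 0.0227
gripper_force: 27.0
```

```bash
python3 -m crank '[[[0,0,-0.001],[0,0,0],-0.8],[[0,0,0],[0,0,0],-0.4],[[0,0,0],[0,0,0],-0.1],[[0,0,0],[0,0,0],0],[[0,0,0],[0,0,0],0],[[0,0,0.01],[0,0,0],0],[[0,0,0.03],[0,0,0],0],[[0,0,0.04],[0,0,0],0],[[0,0,0.04],[0,0,0],0.2]]'
python3 -m crank '[[[-0.01,-0.03,0],[0,0,0],0.2],[[-0.016,-0.035,0],[0,0,0],0.2],[[-0.016,-0.035,0],[0,0,0],0.2],[[-0.016,-0.035,0],[0,0,0],0.2],[[-0.016,-0.035,0],[0,0,0],0.2],[[-0.014,-0.03,0],[0,0,0],0.2],[[0,0,0],[0,0,0],0.2],[[0,0,0],[0,0,0],0.2]]'
python3 - <<'E'
from h import *
obs(); p,d,m,W=wrist("w7"); bottle(W,d,(.506,-.251))
E
```

```text
clock: 20.25
tool_pos: [0.5934, -0.0496, 0.218]
orientation: [-180.0, -0.0, 177.5]
force: [0.9, 0.5, -0.2]
opening: 0.0476
gripper_force: 0.0
clock: 21.05
tool_pos: [0.5055, -0.2502, 0.2169]
orientation: [-180.0, 0.0, 177.4]
force: [0.3, 0.3, -0.1]
opening: 0.0528
gripper_force: 0.0
t 21.05 tcp [ 0.5055 -0.2502  0.2169] rpy [-1.8000e+02  4.0000e-02  1.7742e+02] J [ -6.  11. -14.   0. -65. -86.] F [ 0.3  0.3 -0.1] open 0.0528
bulb 250 [ 0.506  -0.2525  0.0953] [ 0.5048 -0.2525  0.0975] 0.10251293013521327 collar 337 [ 0.5012 -0.2522  0.0752] circ [ 0.50546492 -0.2524818 ] 0.009983712312760615 bulb [ 0.50551475 -0.25251722] 0.005037132945935352
```

```bash
python3 -m crank '[[[0,-0.002,-0.01],[0,0,0],0],[[0,0,-0.04],[0,0,0],0],[[0,0,-0.05],[0,0,0],0],[[0,0,-0.04],[0,0,0],0],[[0,0,-0.012],[0,0,0],0],[[0,0,-0.003],[0,0,0],0],[[0,0,0],[0,0,0],-0.3],[[0,0,0],[0,0,0],-0.7],[[0,0,0],[0,0,0],-0.8],[[0,0,0],[0,0,0],-0.8],[[0,0,0],[0,0,0],-0.8]]'
python3 -m crank '[[[0,0,0.01],[0,0,0],-0.8],[[0,0,0.03],[0,0,0],-0.8],[[0,0,0.04],[0,0,0],-0.8],[[0,0,0.04],[0,0,0],-0.8],[[0,0,0.02],[0,0,0],-0.8],[[0,0,0],[0,0,0],-0.8]]'
```

```text
clock: 22.2
tool_pos: [0.507, -0.2517, 0.0628]
orientation: [-180.0, 0.2, 177.5]
force: [-0.0, 1.9, 7.3]
opening: 0.0231
gripper_force: 28.3
clock: 22.8
tool_pos: [0.5073, -0.2521, 0.2057]
orientation: [-179.9, 0.4, 177.5]
force: [0.1, 1.6, -0.8]
opening: 0.0227
gripper_force: 28.1
```

```bash
python3 -m crank '[[[0.005,0.02,0],[0,0,0],-0.8],[[0.007,0.04,0],[0,0,0],-0.8],[[0.007,0.04,0],[0,0,0],-0.8],[[0.007,0.04,0],[0,0,0],-0.8],[[0.007,0.04,0],[0,0,0],-0.8],[[0.0045,0.024,0],[0,0,0],-0.8],[[0,0,0],[0,0,0],-0.8],[[0,0,0],[0,0,0],-0.8],[[0,0,0],[0,0,0],-0.8]]'
```

```text
clock: 23.7
tool_pos: [0.5427, -0.048, 0.2008]
orientation: [-180.0, -0.1, 177.5]
force: [-0.2, 0.6, -0.9]
opening: 0.0224
gripper_force: 28.1
```

```bash
python3 -m crank '[[[0.0007,0,-0.03],[0,0,0],-0.8],[[0,0,-0.03],[0,0,0],-0.8],[[0,0,-0.02],[0,0,0],-0.8],[[0,0,-0.015],[0,0,0],-0.8],[[0,0,-0.006],[0,0,0],-0.8],[[0,0,0],[0,0,0],-0.8],[[0,0,-0.003],[0,0,0],-0.8],[[0,0,0],[0,0,0],-0.8]]'
```

```text
clock: 24.5
tool_pos: [0.5446, -0.0476, 0.0979]
orientation: [180.0, 0.1, 177.5]
force: [-0.6, -0.3, -0.5]
opening: 0.0231
gripper_force: 28.1
```

```bash
python3 -m crank '[[[0,0,-0.001],[0,0,0],-0.8],[[0,0,0],[0,0,0],-0.4],[[0,0,0],[0,0,0],-0.1],[[0,0,0],[0,0,0],0],[[0,0,0],[0,0,0],0],[[0,0,0.01],[0,0,0],0],[[0,0,0.03],[0,0,0],0],[[0,0,0.04],[0,0,0],0],[[0,0,0.04],[0,0,0],0]]'
python3 -m crank '[[[0.01,-0.02,0],[0,0,0],0],[[0.02,-0.035,0],[0,0,0],0],[[0.02,-0.035,0],[0,0,0],0],[[0.02,-0.035,0],[0,0,0],0],[[0.02,-0.032,0],[0,0,0],0],[[0.007,-0.01,0],[0,0,0],0],[[0,0,0],[0,0,0],0],[[0,0,0],[0,0,0],0]]'
python3 - <<'E'
from h import *
obs(); p,d,m,W=wrist("w8"); bottle(W,d,(.6416,-.2146))
E
```

```text
clock: 25.4
tool_pos: [0.5436, -0.0476, 0.218]
orientation: [-180.0, -0.0, 177.5]
force: [1.7, -0.1, 0.4]
opening: 0.0435
gripper_force: 0.0
clock: 26.2
tool_pos: [0.6405, -0.2142, 0.2162]
orientation: [180.0, -0.0, 177.5]
force: [0.4, 0.4, -0.8]
opening: 0.044
gripper_force: 0.0
t 26.2 tcp [ 0.6405 -0.2142  0.2162] rpy [ 1.7998e+02 -3.0000e-02  1.7749e+02] J [ -2.  21.  -0.  -0. -69. -91.] F [ 0.4  0.4 -0.8] open 0.044
bulb 245 [ 0.6411 -0.216   0.0957] [ 0.6401 -0.216   0.0977] 0.10333976017021453 collar 350 [ 0.6366 -0.2159  0.0752] circ [ 0.6406557  -0.21603875] 0.009898620965251724 bulb [ 0.6407572  -0.21603051] 0.004989069886326796
```

```bash
python3 -m crank '[[[0,-0.0018,-0.01],[0,0,0],0],[[0,0,-0.04],[0,0,0],0],[[0,0,-0.05],[0,0,0],0],[[0,0,-0.04],[0,0,0],0],[[0,0,-0.012],[0,0,0],0],[[0,0,-0.003],[0,0,0],0],[[0,0,0],[0,0,0],-0.3],[[0,0,0],[0,0,0],-0.7],[[0,0,0],[0,0,0],-0.8],[[0,0,0],[0,0,0],-0.8],[[0,0,0],[0,0,0],-0.8]]'
python3 -m crank '[[[0,0,0.01],[0,0,0],-0.8],[[0,0,0.03],[0,0,0],-0.8],[[0,0,0.04],[0,0,0],-0.8],[[0,0,0.04],[0,0,0],-0.8],[[0,0,0.02],[0,0,0],-0.8],[[0,0,0],[0,0,0],-0.8]]'
```

```text
clock: 27.35
tool_pos: [0.6423, -0.2163, 0.0632]
orientation: [-180.0, 0.2, 177.5]
force: [-0.6, 2.3, 6.9]
opening: 0.0229
gripper_force: 29.9
clock: 27.95
tool_pos: [0.6426, -0.2169, 0.2063]
orientation: [-179.9, 0.4, 177.5]
force: [0.3, 0.7, -1.6]
opening: 0.0224
gripper_force: 29.5
```

```bash
python3 -m crank '[[[-0.02,0.01,0.02],[0,0,0],-0.8],[[-0.035,0.02,0.02],[0,0,0],-0.8],[[-0.035,0.03,0],[0,0,0],-0.8],[[-0.03,0.035,0],[0,0,0],-0.8],[[-0.01,0.04,0],[0,0,0],-0.8],[[0,0.04,0],[0,0,0],-0.8],[[0.01,0.04,0],[0,0,0],-0.8],[[0.017,0.035,0],[0,0,0],-0.8],[[0.01,0.018,0],[0,0,0],-0.8],[[0,0,0],[0,0,0],-0.8],[[0,0,0],[0,0,0],-0.8],[[0,0,0],[0,0,0],-0.8]]'
```

```text
clock: 29.15
tool_pos: [0.5474, 0.0507, 0.2409]
orientation: [-180.0, -0.0, 177.5]
force: [0.1, -0.3, -0.2]
opening: 0.0225
gripper_force: 29.6
```

```bash
python3 -m crank '[[[0,0.001,-0.04],[0,0,0],-0.8],[[0,0,-0.04],[0,0,0],-0.8],[[0,0,-0.03],[0,0,0],-0.8],[[0,0,-0.02],[0,0,0],-0.8],[[0,0,-0.01],[0,0,0],-0.8],[[0,0,-0.002],[0,0,0],-0.8],[[0,0,0],[0,0,0],-0.8],[[0,0,0],[0,0,0],-0.8]]'
```

```text
clock: 29.95
tool_pos: [0.5487, 0.0528, 0.1004]
orientation: [180.0, 0.1, 177.5]
force: [0.8, 0.3, -0.7]
opening: 0.0224
gripper_force: 29.6
```

```bash
python3 -m crank '[[[0,0,-0.002],[0,0,0],-0.8],[[0,0,-0.001],[0,0,0],-0.8],[[0,0,0],[0,0,0],-0.4],[[0,0,0],[0,0,0],-0.1],[[0,0,0],[0,0,0],0],[[0,0,0],[0,0,0],0],[[0,0,0.01],[0,0,0],0],[[0,0,0.03],[0,0,0],0],[[0,0,0.04],[0,0,0],0],[[0,0,0.05],[0,0,0],0]]'
python3 -m crank '[[[0,-0.02,0.01],[0,0,7.5],0.5],[[0.004,-0.03,0.01],[0,0,7.5],1],[[0.004,-0.03,0],[0,0,7.5],1],[[0.004,-0.03,0],[0,0,7.5],1],[[0.004,-0.03,0],[0,0,7.5],1],[[0.004,-0.03,0],[0,0,7.5],1],[[0.004,-0.03,0],[0,0,7.5],1],[[0.004,-0.03,0],[0,0,7.5],1],[[0.004,-0.03,0],[0,0,7.5],1],[[0.004,-0.03,0],[0,0,7.5],1],[[0.004,-0.03,0],[0,0,7.5],1],[[0.004,-0.03,0],[0,0,7.5],1]]'
python3 -m crank '[[[0,0,0],[0,0,0],1],[[0,0,0],[0,0,0],1]]'
python3 - <<'E'
from h import *
obs(); p,d,m,W=wrist("w9")
P=near(W,d,(.597,-.3),.06,.042,.056); print("large rim",len(P),P[:,2].max(),*circ(P),((P.min(0)+P.max(0))/2).round(4),np.ptp(P,axis=0).round(3))
p,d=imaging.snapshot("top"); np.savez("pics/top2.npz",p=p,d=d); cv2.imwrite("pics/top2.png",p)
E
```

```text
clock: 30.95
tool_pos: [0.5468, 0.0523, 0.2269]
orientation: [-179.9, -0.2, 177.5]
force: [1.5, 0.8, 0.0]
opening: 0.044
gripper_force: 0.0
clock: 32.15
tool_pos: [0.5919, -0.2986, 0.2469]
orientation: [-180.0, -0.0, -92.2]
force: [0.7, 0.2, 0.2]
opening: 0.0876
gripper_force: 0.0
clock: 32.35
tool_pos: [0.5916, -0.298, 0.2462]
orientation: [180.0, 0.0, -92.6]
force: [-0.3, 0.2, 1.5]
opening: 0.0873
gripper_force: 0.0
t 32.35 tcp [ 0.5916 -0.298   0.2462] rpy [ 1.7997e+02  1.0000e-02 -9.2640e+01] J [-10.  19.   1.  -0. -72.   7.] F [-0.3  0.2  1.5] open 0.0873
large rim 712 0.05214243562955322 [ 0.59809064 -0.30276532] 0.0308527498437629 [ 0.5982 -0.3024  0.0471] [0.065 0.065 0.01 ]
```

View pics/top2.png

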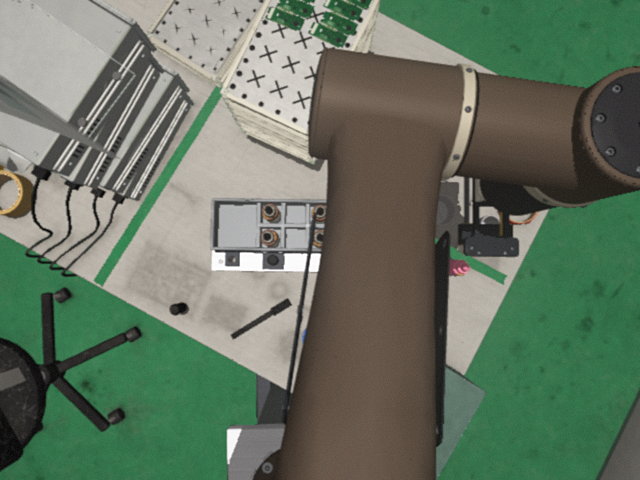

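View pics/w9.png

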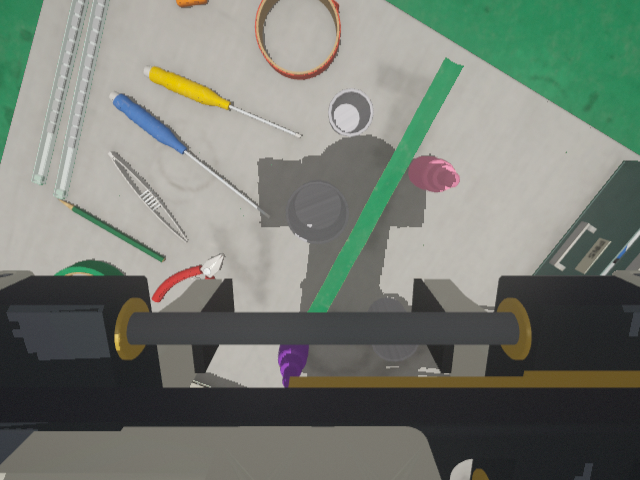

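The top view shows bottles standing in the crate, and the wrist view shows the large beaker at (317,210), unmoved. I'll grip it by its top 9 mm.

```bash
python3 -m crank '[[[0.0065,-0.0045,-0.03],[0,0,0],1],[[0,0,-0.05],[0,0,0],1],[[0,0,-0.05],[0,0,0],1],[[0,0,-0.05],[0,0,0],1],[[0,0,-0.02],[0,0,0],1],[[0,0,-0.005],[0,0,0],1],[[0,0,0],[0,0,0],1],[[0,0,0],[0,0,0],0.6],[[0,0,0],[0,0,0],0.3],[[0,0,0],[0,0,0],0],[[0,0,0],[0,0,0],0],[[0,0,0],[0,0,0],0]]'
```

```text
clock: 33.65
tool_pos: [0.5989, -0.3019, 0.0425]
orientation: [-179.9, -0.0, -92.5]
force: [-1.9, 0.8, 6.9]
opening: 0.0637
gripper_force: 29.8
```

```bash
python3 -m crank '[[[0,0,0.01],[0,0,0],0],[[0,0,0.03],[0,0,0],0],[[0,0,0.05],[0,0,0],0],[[0,0,0.05],[0,0,0],0],[[0,0,0.05],[0,0,0],0],[[0,0,0.01],[0,0,0],0],[[-0.02,0.01,0],[0,0,0],0],[[-0.03,0.03,0],[0,0,0],0],[[-0.025,0.04,0],[0,0,0],0],[[-0.02,0.04,0],[0,0,0],0],[[0,0.04,0],[0,0,0],0],[[0,0.04,0],[0,0,0],0]]'
python3 -m crank '[[[0,0.04,0],[0,0,0],0],[[0,0.04,0],[0,0,0],0],[[0,0.04,0],[0,0,0],0],[[0.01,0.04,0],[0,0,0],0],[[0.02,0.035,0],[0,0,0],0],[[0.023,0.024,0],[0,0,0],0],[[0.02,0.005,0],[0,0,0],0],[[0,0,0],[0,0,0],0],[[0,0,0],[0,0,0],0],[[0,0,0],[0,0,0],0]]'
python3 - <<'E'
from h import *
obs(); p,d,m,W=wrist("w10")
P=near(W,d,(.57,.12),.09,.068,.078); print(len(P))
E
```

```text
clock: 34.85
tool_pos: [0.5026, -0.1006, 0.2422]
orientation: [-179.9, 0.0, -92.5]
force: [1.0, 0.6, -0.7]
opening: 0.0635
gripper_force: 29.9
clock: 35.85
tool_pos: [0.5758, 0.1217, 0.2413]
orientation: [180.0, 0.0, -92.5]
force: [-0.9, -0.5, -0.9]
opening: 0.0635
gripper_force: 29.9
t 35.85 tcp [0.5758 0.1217 0.2413] rpy [ 1.7999e+02  1.0000e-02 -9.2520e+01] J [ 31.  12.  -9.  -0. -69. -33.] F [-0.9 -0.5 -0.9] open 0.0635
1969
```

View pics/w10.png

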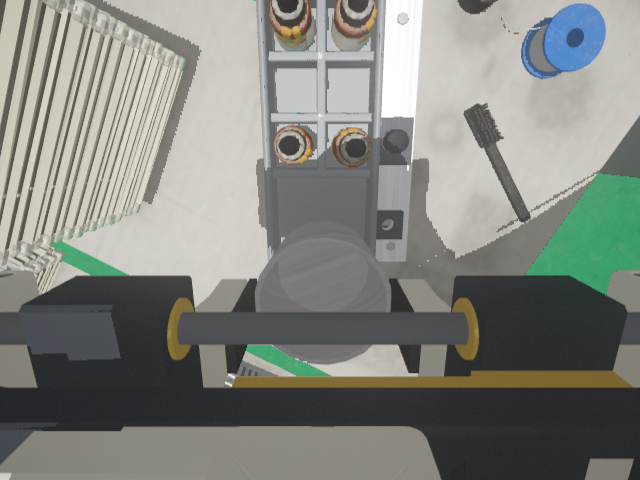

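Four bottles stand in their cells at (291,145), (352,148), (290,20) and (352,20), and the beaker hangs over the bay. I'll check the crate frame from the divider crossings at (320,117) and (320,57).

Run:
```python
from h import *
f=np.load("pics/w10.npz"); m=dict(mtx=f["mtx"],R=f["R"],t=f["t"])
y=np.radians(-2.45); R=np.array([[np.cos(y),-np.sin(y)],[np.sin(y),np.cos(y)]])
for u,v,l in((320,118,(0,-.021)),(320,57,(0,-.071)),(397,140,(-.068,0))):
    z=.064 if u>390 else .067; x=ray(u,v,z,m)[:2]; print(x.round(4),"crate C",(x-R@l).round(4), "bay",(x-R@l+R@[0,.075]).round(4))
```

```text
[0.5748 0.0265] crate C [0.5757 0.0475] bay [0.5789 0.1224]
[ 0.5725 -0.0231] crate C [0.5756 0.0478] bay [0.5788 0.1228]
[0.5048 0.0486] crate C [0.5727 0.0457] bay [0.5759 0.1206]
```

```bash
python3 -m crank '[[[-0.001,0,-0.04],[0,0,0],0],[[0,0,-0.04],[0,0,0],0],[[0,0,-0.03],[0,0,0],0],[[0,0,-0.02],[0,0,0],0],[[0,0,-0.02],[0,0,0],0],[[0,0,-0.01],[0,0,0],0],[[0,0,0],[0,0,0],0],[[0,0,0],[0,0,0],0]]'
```

```text
clock: 36.7
tool_pos: [0.5759, 0.1222, 0.0822]
orientation: [-179.9, 0.0, -92.5]
force: [0.8, 0.1, -1.1]
opening: 0.064
gripper_force: 29.9
```

```bash
python3 -m crank '[[[0,0,-0.004],[0,0,0],0],[[0,0,0],[0,0,0],0],[[0,0,0],[0,0,0],0]]'
```

```text
clock: 37.0
tool_pos: [0.5756, 0.1223, 0.0776]
orientation: [-180.0, 0.0, -92.5]
force: [0.5, 0.3, -1.6]
opening: 0.0637
gripper_force: 29.9
```

```bash
python3 -m crank '[[[0,0,-0.001],[0,0,0],0],[[0,0,-0.0005],[0,0,0],0],[[0,0,0],[0,0,0],0]]'
```

```text
clock: 37.3
tool_pos: [0.5758, 0.1224, 0.0774]
orientation: [-179.9, 0.0, -92.5]
force: [-5.7, -0.2, 12.2]
opening: 0.0636
gripper_force: 29.8
```

```bash
python3 -m crank '[[[0,0,0.0015],[0,0,0],0.4],[[0,0,0],[0,0,0],0.8],[[0,0,0],[0,0,0],0.9],[[0,0,0.01],[0,0,0],0.9],[[0,0,0.03],[0,0,0],0.9],[[0,0,0.05],[0,0,0],0.9],[[0,0,0.05],[0,0,0],0.9],[[0,0,0.02],[0,0,0],0.9],[[-0.02,-0.02,0],[0,0,0],0.9],[[-0.03,-0.03,0],[0,0,0],0.9],[[-0.025,-0.035,0],[0,0,0],0.9]]'
python3 -m crank '[[[-0.02,-0.04,0],[0,0,0],0.9],[[0,-0.04,0],[0,0,0],0.9],[[0,-0.04,0],[0,0,0],0.9],[[0,-0.04,0],[0,0,0],0.9],[[0,-0.03,0],[0,0,0],0.9],[[0,-0.017,0],[0,0,0],0.9],[[0,0,0],[0,0,0],0.9],[[0,0,0],[0,0,0],0.9]]'
python3 - <<'E'
from h import *
obs(); p,d,m,W=wrist("w11")
P=near(W,d,(.481,-.17),.07,.054,.068); print("med rim",len(P),P[:,2].max(),*circ(P),((P.min(0)+P.max(0))/2).round(4),np.ptp(P,axis=0).round(3))
E
```

```text
clock: 38.4
tool_pos: [0.4993, 0.0367, 0.2378]
orientation: [-180.0, 0.0, -92.4]
force: [0.8, 0.0, 0.2]
opening: 0.0831
gripper_force: 0.0
clock: 39.2
tool_pos: [0.4803, -0.17, 0.2375]
orientation: [-180.0, 0.0, -92.6]
force: [0.6, 0.1, -0.0]
opening: 0.0834
gripper_force: 0.0
t 39.2 tcp [ 0.4803 -0.17    0.2375] rpy [-179.99    0.    -92.55] J [  3.   4. -19.  -0. -67.  -5.] F [ 0.6  0.1 -0. ] open 0.0834
med rim 654 0.06429936579278807 [ 0.51836442 -0.15922381] 0.0249531304437461 [ 0.5184 -0.159   0.0592] [0.053 0.053 0.01 ]
```

The medium beaker has been knocked to (0.518, -0.159), so I'll grasp it there.

```bash
python3 -m crank '[[[0.02,0.006,0],[0,0,0],0.8],[[0.018,0.005,-0.03],[0,0,0],0.8],[[0,0,-0.05],[0,0,0],0.8],[[0,0,-0.05],[0,0,0],0.8],[[0,0,-0.04],[0,0,0],0.8],[[0,0,-0.012],[0,0,0],0.8],[[0,0,-0.004],[0,0,0],0.8],[[0,0,0],[0,0,0],0.4],[[0,0,0],[0,0,0],0],[[0,0,0],[0,0,0],-0.2],[[0,0,0],[0,0,0],-0.2],[[0,0,0],[0,0,0],-0.2]]'
python3 -m crank '[[[0,0,0.01],[0,0,0],-0.2],[[0,0,0.03],[0,0,0],-0.2],[[0,0,0.05],[0,0,0],-0.2],[[0,0,0.05],[0,0,0],-0.2],[[0,0,0.05],[0,0,0],-0.2],[[0,0,0.02],[0,0,0],-0.2],[[0,0,0],[0,0,0],-0.2]]'
```

```text
clock: 40.45
tool_pos: [0.5191, -0.159, 0.0525]
orientation: [-179.9, -0.0, -92.5]
force: [-2.5, -0.5, 7.9]
opening: 0.0526
gripper_force: 30.0
clock: 41.15
tool_pos: [0.52, -0.1591, 0.2661]
orientation: [-179.5, 0.0, -92.5]
force: [0.4, 0.4, -2.1]
opening: 0.0522
gripper_force: 30.0
```

```bash
python3 -m crank '[[[-0.01,0.02,0],[0,0,0],-0.2],[[-0.01,0.04,0],[0,0,0],-0.2],[[0,0.04,0],[0,0,0],-0.2],[[0,0.04,0],[0,0,0],-0.2],[[0.01,0.04,0],[0,0,0],-0.2],[[0.02,0.04,0],[0,0,0],-0.2],[[0.02,0.035,0],[0,0,0],-0.2],[[0.017,0.02,0],[0,0,0],-0.2],[[0.01,0.006,0],[0,0,0],-0.2],[[0,0,0],[0,0,0],-0.2],[[0,0,0],[0,0,0],-0.2],[[0,0,0],[0,0,0],-0.2]]'
python3 - <<'E'
from h import *
obs(); p,d,m,W=wrist("w12")
P=near(W,d,(.5758,.122),.05,.078,.09); print("large rim",len(P),P[:,2].max(),*circ(P))
E
```

```text
clock: 42.35
tool_pos: [0.5748, 0.1212, 0.2611]
orientation: [180.0, -0.0, -92.5]
force: [0.3, -0.4, -1.7]
opening: 0.0524
gripper_force: 30.0
t 42.35 tcp [0.5748 0.1212 0.2611] rpy [ 1.7997e+02 -1.0000e-02 -9.2540e+01] J [ 31.  11.  -8.  -0. -71. -33.] F [ 0.3 -0.4 -1.7] open 0.0524
large rim 488 0.08716955307736303 [0.57659211 0.12123771] 0.030824233631617792
```

```bash
python3 -m crank '[[[0.001,0.0005,-0.04],[0,0,0],-0.2],[[0,0,-0.05],[0,0,0],-0.2],[[0,0,-0.03],[0,0,0],-0.2],[[0,0,-0.02],[0,0,0],-0.2],[[0,0,-0.015],[0,0,0],-0.2],[[0,0,-0.01],[0,0,0],-0.2],[[0,0,0],[0,0,0],-0.2],[[0,0,0],[0,0,0],-0.2]]'
```

```text
clock: 43.2
tool_pos: [0.5768, 0.1226, 0.097]
orientation: [-179.9, 0.0, -92.5]
force: [-0.3, -0.2, -0.6]
opening: 0.0525
gripper_force: 30.0
```

```bash
python3 -m crank '[[[0,0,-0.002],[0,0,0],-0.2],[[0,0,-0.002],[0,0,0],-0.2],[[0,0,0],[0,0,0],-0.2],[[0,0,0],[0,0,0],-0.2]]'
```

```text
clock: 43.6
tool_pos: [0.5765, 0.1228, 0.0924]
orientation: [-180.0, 0.0, -92.5]
force: [0.1, 0.0, -1.5]
opening: 0.0522
gripper_force: 30.0
```

```bash
python3 -m crank '[[[0,0,-0.001],[0,0,0],-0.2],[[0,0,-0.0015],[0,0,0],-0.2],[[0,0,0],[0,0,0],-0.2],[[0,0,0],[0,0,0],-0.2]]'
```

```text
clock: 44.0
tool_pos: [0.5766, 0.1228, 0.0905]
orientation: [-180.0, 0.0, -92.5]
force: [-2.4, -0.3, 6.5]
opening: 0.0528
gripper_force: 30.0
```

```bash
python3 -m crank '[[[0,0,0.001],[0,0,0],0.2],[[0,0,0],[0,0,0],0.6],[[0,0,0],[0,0,0],0.6],[[0,0,0.01],[0,0,0],0.6],[[0,0,0.04],[0,0,0],0.6],[[0,0,0.05],[0,0,0],0.6],[[0,0,0.05],[0,0,0],0.6],[[-0.015,-0.02,0],[0,0,0],0.6],[[-0.02,-0.04,0],[0,0,0],0.6],[[-0.015,-0.045,0],[0,0,0],0.6],[[-0.01,-0.045,0],[0,0,0],0.6],[[0,-0.045,0],[0,0,0],0.6]]'
python3 -m crank '[[[0,-0.045,0],[0,0,0],0.6],[[0,-0.045,0],[0,0,0],0.6],[[0,-0.045,0],[0,0,0],0.6],[[0.01,-0.045,0],[0,0,0],0.6],[[0.01,-0.045,0],[0,0,0],0.6],[[0.01,-0.045,0],[0,0,0],0.6],[[0.01,-0.035,0],[0,0,0],0.6],[[0.006,-0.018,0],[0,0,0],0.6],[[0,0,0],[0,0,0],0.6],[[0,0,0],[0,0,0],0.6]]'
python3 - <<'E'
from h import *
obs(); p,d,m,W=wrist("w13")
P=near(W,d,(.5625,-.395),.05,.066,.08); print("small rim",len(P),P[:,2].max(),*circ(P),((P.min(0)+P.max(0))/2).round(4),np.ptp(P,axis=0).round(3))
E
```

```text
clock: 45.2
tool_pos: [0.5152, -0.0737, 0.2421]
orientation: [-179.9, 0.0, -92.4]
force: [1.4, 0.2, 0.9]
opening: 0.0699
gripper_force: 0.0
clock: 46.2
tool_pos: [0.5622, -0.3956, 0.2406]
orientation: [180.0, 0.0, -92.5]
force: [0.1, 0.6, 0.5]
opening: 0.0697
gripper_force: 0.0
t 46.2 tcp [ 0.5622 -0.3956  0.2406] rpy [ 1.7997e+02  1.0000e-02 -9.2540e+01] J [-19.  21.   4.  -0. -72.  16.] F [0.1 0.6 0.5] open 0.0697
small rim 498 0.07587851185762298 [ 0.56304083 -0.39740434] 0.018582572397699927 [ 0.5633 -0.397   0.071 ] [0.04 0.04 0.01]
```

```bash
python3 -m crank '[[[0.001,-0.0017,-0.03],[0,0,0],0.6],[[0,0,-0.05],[0,0,0],0.6],[[0,0,-0.05],[0,0,0],0.6],[[0,0,-0.03],[0,0,0],0.6],[[0,0,-0.014],[0,0,0],0.6],[[0,0,-0.004],[0,0,0],0.6],[[0,0,0],[0,0,0],0.2],[[0,0,0],[0,0,0],-0.2],[[0,0,0],[0,0,0],-0.5],[[0,0,0],[0,0,0],-0.5],[[0,0,0],[0,0,0],-0.5]]'
python3 -m crank '[[[0,0,0.01],[0,0,0],-0.5],[[0,0,0.03],[0,0,0],-0.5],[[0,0,0.05],[0,0,0],-0.5],[[0,0,0.05],[0,0,0],-0.5],[[0,0,0.05],[0,0,0],-0.5],[[0,0,0.03],[0,0,0],-0.5],[[0,0,0],[0,0,0],-0.5]]'
```

```text
clock: 47.35
tool_pos: [0.5637, -0.3973, 0.0638]
orientation: [-179.9, -0.0, -92.5]
force: [-1.3, 0.2, 4.2]
opening: 0.0393
gripper_force: 30.0
clock: 48.05
tool_pos: [0.5651, -0.3983, 0.2899]
orientation: [-179.5, -0.3, -92.5]
force: [-0.6, 1.0, -0.5]
opening: 0.0394
gripper_force: 30.0
```

```bash
python3 -m crank '[[[-0.01,0.025,0],[0,0,0],-0.5],[[-0.015,0.04,0],[0,0,0],-0.5],[[-0.015,0.045,0],[0,0,0],-0.5],[[-0.01,0.045,0],[0,0,0],-0.5],[[0,0.045,0],[0,0,0],-0.5],[[0,0.045,0],[0,0,0],-0.5],[[0,0.045,0],[0,0,0],-0.5],[[0,0.045,0],[0,0,0],-0.5],[[0.01,0.045,0],[0,0,0],-0.5],[[0.015,0.045,0],[0,0,0],-0.5],[[0.015,0.045,0],[0,0,0],-0.5]]'
python3 -m crank '[[[0.013,0.03,0],[0,0,0],-0.5],[[0.01,0.0195,0],[0,0,0],-0.5],[[0,0,0],[0,0,0],-0.5],[[0,0,0],[0,0,0],-0.5],[[0,0,0],[0,0,0],-0.5]]'
python3 - <<'E'
from h import *
obs(); p,d,m,W=wrist("w14")
P=near(W,d,(.5768,.1225),.04,.094,.105); print("med rim",len(P),P[:,2].max(),*circ(P))
E
```

```text
clock: 49.15
tool_pos: [0.5531, 0.0749, 0.2831]
orientation: [-180.0, 0.0, -92.5]
force: [0.5, -0.3, -0.7]
opening: 0.0392
gripper_force: 30.0
clock: 49.65
tool_pos: [0.5761, 0.1215, 0.2827]
orientation: [180.0, -0.0, -92.5]
force: [0.3, -0.0, -2.0]
opening: 0.0394
gripper_force: 30.0
t 49.65 tcp [0.5761 0.1215 0.2827] rpy [ 1.7998e+02 -1.0000e-02 -9.2540e+01] J [ 31.  11.  -5.  -0. -74. -33.] F [ 0.3 -0.  -2. ] open 0.0394
med rim 414 0.102184040256021 [0.57600223 0.1223199 ] 0.02498096532033197
```

```bash
python3 -m crank '[[[0,0.0005,-0.04],[0,0,0],-0.5],[[0,0,-0.05],[0,0,0],-0.5],[[0,0,-0.03],[0,0,0],-0.5],[[0,0,-0.025],[0,0,0],-0.5],[[0,0,-0.015],[0,0,0],-0.5],[[0,0,-0.01],[0,0,0],-0.5],[[0,0,0],[0,0,0],-0.5],[[0,0,-0.003],[0,0,0],-0.5],[[0,0,0],[0,0,0],-0.5],[[0,0,0],[0,0,0],-0.5]]'
```

```text
clock: 50.7
tool_pos: [0.5768, 0.1232, 0.1105]
orientation: [-179.9, 0.0, -92.5]
force: [-0.1, 0.3, 0.0]
opening: 0.0391
gripper_force: 30.0
```

```bash
python3 -m crank '[[[0,0,-0.003],[0,0,0],-0.5],[[0,0,-0.002],[0,0,0],-0.5],[[0,0,-0.001],[0,0,0],-0.5],[[0,0,0],[0,0,0],-0.5],[[0,0,0],[0,0,0],-0.5]]'
```

```text
clock: 51.2
tool_pos: [0.5767, 0.1231, 0.1047]
orientation: [-180.0, 0.0, -92.5]
force: [-2.5, -0.5, 7.5]
opening: 0.039
gripper_force: 30.0
```

Seated. Release, lift clear, draw back, and check.

```bash
python3 -m crank '[[[0,0,0.001],[0,0,0],0],[[0,0,0],[0,0,0],0.4],[[0,0,0],[0,0,0],0.4],[[0,0,0.01],[0,0,0],0.4],[[0,0,0.04],[0,0,0],0.4],[[0,0,0.05],[0,0,0],0.4],[[0,0,0.05],[0,0,0],0.4],[[-0.02,-0.03,0],[0,0,0],0.4],[[-0.02,-0.04,0],[0,0,0],0.4],[[-0.02,-0.045,0],[0,0,0],0.4],[[0,-0.045,0],[0,0,0],0.4],[[0,-0.045,0],[0,0,0],0.4]]'
python3 -m crank '[[[0,-0.045,0],[0,0,0],0.4],[[0,-0.045,0],[0,0,0],0.4],[[0,-0.045,0],[0,0,0],0.4],[[0,-0.045,0],[0,0,0],0.4],[[0,-0.045,0],[0,0,0],0.4],[[0,-0.045,0],[0,0,0],0.4],[[0,0,0],[0,0,0],0.4],[[0,0,0],[0,0,0],0.4]]'
python3 - <<'E'
from h import *
obs()
out=[]
for n in("top","scene"):
    p,d=imaging.snapshot(n); W=cloud(d,imaging.camera_model(n)); cv2.imwrite(f"pics/{n}3.png",p)
    for nm,c,r,z in(("knob",(.5036,.05),.012,(.05,.08)),("small",(.5768,.123),.03,(.09,.2)),("c1",(.544,-.048),.015,(.12,.15)),("c3",(.548,.052),.015,(.12,.15)),("c4",(.594,-.05),.015,(.12,.15)),("c6",(.598,.05),.015,(.12,.15))):
        P=near(W,d,c,r,*z); print(n,nm,len(P),len(P) and (P.max(0).round(4),P.mean(0).round(4)))
    out.append(cv2.resize(p[170:310,180:480] if n=="top" else p[180:340,180:480],(780,364 if n=="top" else 236*416//236)[:2] if 0 else None,fx=2.0,fy=1.9))
cv2.imwrite("pics/fin.png",np.vstack(out))
E
```

```text
clock: 52.4
tool_pos: [0.5158, -0.0834, 0.2562]
orientation: [-179.9, 0.0, -92.4]
force: [1.8, 1.2, 0.2]
opening: 0.0614
gripper_force: 0.0
clock: 53.2
tool_pos: [0.5159, -0.3531, 0.2545]
orientation: [180.0, 0.0, -92.6]
force: [-0.8, 0.7, 0.5]
opening: 0.0615
gripper_force: 0.0
t 53.2 tcp [ 0.5159 -0.3531  0.2545] rpy [ 1.7996e+02  1.0000e-02 -9.2630e+01] J [-17.  15.  -4.  -0. -72.  14.] F [-0.8  0.7  0.5] open 0.0615
top knob 88 (array([0.513 , 0.0594, 0.0673]), array([0.5036, 0.0498, 0.063 ]))
top small 325 (array([0.6009, 0.1499, 0.1187]), array([0.5755, 0.1247, 0.1041]))
top c1 43 (array([ 0.5508, -0.0414,  0.1393]), array([ 0.5433, -0.0476,  0.133 ]))
top c3 45 (array([0.5534, 0.0593, 0.1383]), array([0.5474, 0.0532, 0.1326]))
top c4 47 (array([ 0.6005, -0.0428,  0.1382]), array([ 0.5932, -0.0494,  0.1323]))
top c6 46 (array([0.6049, 0.0562, 0.1379]), array([0.5979, 0.049 , 0.1323]))
scene knob 117 (array([0.5136, 0.0604, 0.0659]), array([0.5007, 0.052 , 0.0606]))
scene small 574 (array([0.5966, 0.1496, 0.118 ]), array([0.5714, 0.1259, 0.103 ]))
scene c1 53 (array([ 0.5478, -0.0405,  0.1372]), array([ 0.5407, -0.0456,  0.129 ]))
scene c3 61 (array([0.5517, 0.0598, 0.1356]), array([0.5449, 0.055 , 0.1291]))
scene c4 54 (array([ 0.5995, -0.042 ,  0.1374]), array([ 0.5914, -0.0475,  0.1287]))
scene c6 56 (array([0.6023, 0.0563, 0.1383]), array([0.5955, 0.0507, 0.1295]))
```

View pics/fin.png

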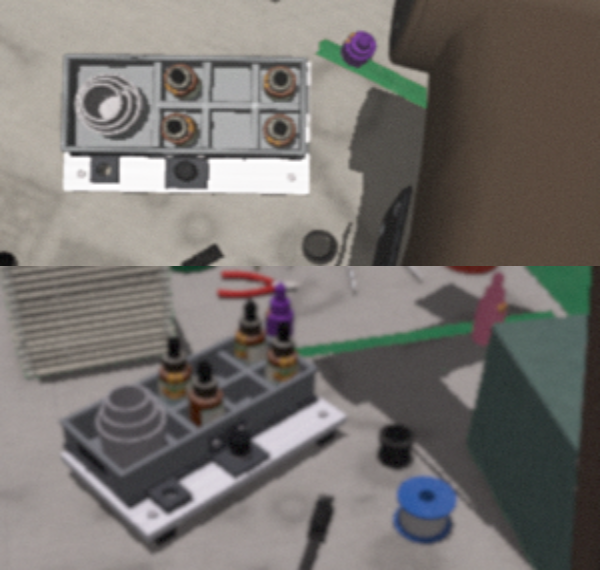

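The last picture shows all three beakers nested in the bay (110,105), four bottles upright in cells of their own, and the pin home at (187,172).

```bash
python3 -c "
from plant import close_job
print(close_job())"
```

```text
the job is handed in; nothing more can be done
None
```

The job is handed in at about 53 s of robot time: the pin was pressed home first and holds the crate in line, the four amber bottles I found (no fifth was visible) stand upright in cells 1, 3, 4 and 6, and the three beakers are nested in size order in the bay.

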